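Unclip the parts case and take off its lid

TASK

Open the big grey parts case on the electronics bench: flip off the steel clip at each end by pushing its tab down until it springs open, and only then lift the lid off by its handle. Set the lid down gently, flat and handle up, in the middle of the bench mat, with both clips left open.

Things in the scene. Friction and masses are not known exactly. Their poses are not given: they have to be found in the camera images.
- case: Fixed grey parts case, 120 (x) by 150 (y) by 70 mm tall, with a steel clip at the middle of each 120 mm end (+y and -y). Origin: centre of its underside, on the bench; z up. The smaller lidded box with a round knob and the open tray nearby are not part of the job.
- lid: Loose grey lid, 120 (x) by 150 (y) mm, 0.15-0.31 kg, shut on the case, axes alike. Origin: centre of its underside = foot of 6 mm ribs inside the case walls (starts at z = 64 mm; lift over 6 mm before going sideways). Top face 12 mm above origin. Black bar handle along x through the middle: 86 long, 14 wide, 14 tall, centre 39 mm above origin, 20 mm free beneath; grip it across y.
- mat: Thin square blue-grey bench mat, 260 by 260 mm, 3 mm thick, fixed flat on the bench, empty. Origin: centre of its underside, on the bench; z up. Placed on it, the lid's origin is 3 mm above the bench.
- clip_a (a joint): Sprung steel clip on the case's +y end, in rad: 0 shut, hooked 5 mm over the lid's edge; 1.7 off, hanging outward. Level hinge at y = +79, z = 57 mm (case frame). Its flat tab (40 mm wide, top at z = 81) sticks out to y = +115. Press straight down with shut fingers at y = +105 (about 7 N): after some 10 mm it goes over centre, springs open and stays; 20 mm is safe.
- clip_b (a joint): Sprung steel clip on the case's -y end, in rad: 0 shut, hooked 5 mm over the lid's edge; 1.7 off, hanging outward. Level hinge at y = -79, z = 57 mm (case frame). Its flat tab (40 mm wide, top at z = 81) sticks out to y = -115. Press straight down with shut fingers at y = -105 (about 7 N): after some 10 mm it goes over centre, springs open and stays; 20 mm is safe.
Mind the look-alikes: they are no part of the job. Leave any pink look-alike of the case alone. Leave any orange look-alike of the lid alone.

How it is judged:
On the way, in this order (a step that is already met when the one before it is completed fails the run):
1. both clips are flipped off while the lid is still on the case (value of joint each of clip_a, clip_b above 1.2 rad and distance of lid from where it was at the start of the episode below 0.02 m), for 0.2 s.
2. the lid is lifted clear of the case (height (world z) of lid above 0.095 m), for 0.1 s.
At the end, for the whole second after the job is handed in: The lid lies at rest, flat (within about 6 degrees) and handle up, on the mat, its centre within 40 mm of the mat's centre; both clips are still flipped open (beyond 1.2 rad) (horizontal distance between lid and mat below 0.04 m and height (world z) of lid below 0.012 m and angle between lid's own z axis and vertical below 0.1 rad and linear speed of lid below 0.02 m/s and value of joint each of clip_a, clip_b above 1.2 rad); the robot touches nothing.
It fails at once if the lid is pulled off (moved over 20 mm) while a clip is still on (distance of lid from where it was at the start of the episode above 0.02 m and value of joint any of clip_a, clip_b below 0.8 rad).
It fails at once if the lid is dropped on the mat from over 30 mm (height (world z) of lid above 0.033 m and horizontal distance between lid and mat below 0.15 m and contact force between lid and anything else below 0.02 N).
It also fails if it takes over 53 s, if anything falls off the work surface, if the arm or the gripper's body presses on something with over 40 N, if the wrist force passes 120 N, or if a joint passes its speed limit or range.

ROBOT

A 6-joint arm with a two-finger parallel gripper is mounted at the origin on the work surface. World frame = base frame: x ahead of the robot, y to its left, z up, the work surface at z = 0. Lengths are in m, angles in rad, forces in N, time in s.
With the tool pointing down it reaches from about 0.35 to 0.975 m from the base axis. Payload 4.9 kg.
Tool frame: the origin (TCP) lies on the front face of the gripper's body, between the roots of the fingers; the fingertips stand ctrl.tip_extent ahead of it and the grasp point (between the pads) lies 54 mm ahead of it (ctrl.tip_extent is the distance from the TCP to the fingertips, in m); z points along the fingers, y is the line along which they close (so a half turn about z gives the same grasp; the last joint's range is limited). The gripper opens to 85 mm and grips with 20 to 120 N. Pads are 22 mm wide; open, the fingers measure 114 mm over their backs; the gripper's body (76 mm by 85 mm) begins 54 mm behind the grasp point. The pads swing forward as they close: fully open they stand 13 mm farther back than shut.
Start: joints at [1.095, 0.053, 1.613, -0, 1.476, -0.119], TCP at [0.218, 0.586, 0.304] pointing down, gripper open.
Joint ranges: [-3.01, 3.01], [-1.01, 2.22], [0.06, 2.58], [-1.02, 4.17], [0.09, 2.62], [-3.14, 3.14]. Speed limits (rad/s): [2.57, 2.57, 3.14, 3.14, 3.14, 3.14].

INTERFACE

Orientations are given as a rotation vector (axis times angle).
In Python, from station import ctrl gives the robot as it stands.
- The arm moves only by the tool apply_moves, never from a script. Its argument "rows" is one flat list of numbers, 6 for each row, row after row: the shift along the tool's x, y, z normalised to -1 to 1, where 1 is 0.6 m, then the turn, a rotation vector about the tool's x, y, z normalised to -1 to 1, where 1 is 90 degrees. A call has 1 to 20 rows; each row is the pose to reach, as a shift and turn from the pose commanded when the call began, along the tool's axes at that moment; what a row does not reach only later rows make up. A row lasts 1/10 s, in which the tool goes at most 50 mm and 8.59 degrees, less where a joint would pass 70% of its speed; a pose out of reach is approached as far as the arm can. A call with a number of a shift or a turn outside -1 to 1 is refused whole. A call with a gripper value outside its range is refused whole. "grip" is the opening, from 0 (shut) to 1 (fully open), set as the call begins (left out, the last holds). The fingers move at their own pace and stop on an object; "grip_force" is the grip in N (left out, the last holds). Time passes only in rows, so rows that repeat a pose let the fingers close. It gives the time, the measured TCP pose, the force, the opening and the grip force at its end, in the units of the state.
- ctrl.get_obs(): the state, without advancing time (a new reading comes with each control period).
- ctrl.get_image(name): name is "scene" or "top" or "wrist"; returns (picture, depth): 384x512x3 uint8, blue, green, red; 384x512 float32, m along the optical axis (not along the pixel's ray), 0 where there is no reading.
- ctrl.camera_model(name): a dict with "mtx" (3x3 intrinsics, pixels), "R" (3x3) and "t" (3): a world point X has camera coordinates R X + t; the wrist camera has in their place "tool_from_camera" (4x4, takes a point from camera to tool coordinates, whose origin is the TCP and whose axes are the flange's). Camera axes: x right, y down, z forward; pixel columns grow to the right and rows downward; lengths in m; the calibration is good to about 2 mm. A picture is of the moment at which its call begins: read the wrist's pose just before it. camera_model takes no time and is no camera call.
- ctrl.finish_job(): hands the job in; it is judged then, once.
The state is a dict: "t": time; "q": joint angles; "dq": joint speeds; "effort": joint torques, N m; "tool_pos": TCP position; "tool_rot": TCP orientation; "contact_force": force on the tool from outside, world axes, zero at the start; "wrist_torque": the same for the moment, N m; "opening": finger opening in m; "grip_force": force on a finger pad.
Only numpy, scipy, OpenCV 4.12 (cv2) and the standard library are available. Lean on these libraries where they do the work, as an engineer would, in place of code of your own. Each camera call takes 0.05 s, during which the arm holds its last target. There are 200 camera calls.

## Working session

There is one attempt and no reset: what is moved stays moved. The work goes in short steps, Python scripts to look and compute and a tool call to move; the robot and the scene stay as the last step left them, time stands still between calls to the robot, and variables do not carry over. Pictures are saved under pics/ and viewed, at most 10 in all, crops included, and the job is handed in when it is done.

Besides the shell and the picture viewer there is one more tool, called as a command line: name --argument value ..., lists and objects as JSON in quotes. apply_moves: Moves the arm, as the interface text tells. Its arguments: {"type":"object","properties":{"rows":{"type":"array","items":{"type":"number"}},"grip":{"type":"number"},"grip_force":{"type":"number"}},"required":["rows"]}

```bash
mkdir -p pics; cat > h.py <<'E'
import numpy as np,cv2
from station import ctrl
from scipy.spatial.transform import Rotation as Ro
def world(name,d,cm=None):
    m=ctrl.camera_model(name);K=m["mtx"];v,u=np.indices(d.shape)
    P=np.stack([(u-K[0][2])/K[0][0]*d,(v-K[1][2])/K[1][1]*d,d],-1)
    return (P-np.array(m["t"]))@np.array(m["R"])
E
python3 - <<'E'
from h import *
o=ctrl.get_obs();print(o,ctrl.tip_extent, Ro.from_rotvec(o["tool_rot"]).as_matrix().round(3))
for n in("top","scene"):
    p,d=ctrl.get_image(n);cv2.imwrite(f"pics/{n}0.png",p);np.save(n+"0.npy",d)
E
```

```text
{'t': 0.0, 'q': array([ 1.09499993e+00,  5.33152702e-02,  1.61431245e+00, -7.00386254e-06,
        1.47595168e+00, -1.18921620e-01]), 'dq': array([-0.00065923,  0.0002769 ,  0.00031922, -0.00053648, -0.00134152,
       -0.00038525]), 'effort': array([-5.16854889e-04, -3.93680978e+01, -3.70179927e+01, -1.77190377e-04,
        7.23450183e-03, -4.38232448e-06]), 'tool_pos': array([0.21807858, 0.58521295, 0.30267761]), 'tool_rot': array([-5.57504111e-01, -3.09114370e+00,  2.98648187e-03]), 'contact_force': array([-0.34859846,  0.29761356, -0.62828834]), 'wrist_torque': array([ 0.02006463,  0.00101097, -0.05378257]), 'grip_force': 0.0, 'opening': 0.08496272160308552} 0.0726 [[-0.937  0.349 -0.001]
 [ 0.349  0.937 -0.002]
 [ 0.    -0.002 -1.   ]]
```

View pics/top0.png

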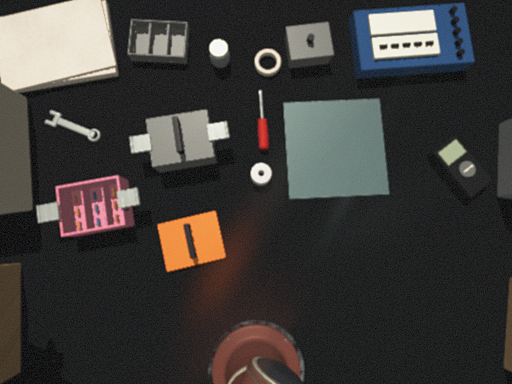

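View pics/scene0.png

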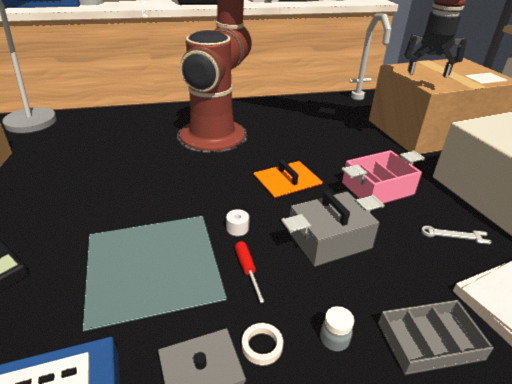

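Look-alikes in the top view are the pink open case at (95,207), the orange lid at (192,241), the small knobbed box at (310,43) and the open tray at (158,42). I choose the grey case with the bar handle and two steel tabs at (180,140), with tabs at (141,143) and (218,131). The mat is at (336,149). Next I'll measure it and check with a crop.

```bash
python3 - <<'E'
from h import *
p=cv2.imread("pics/top0.png");d=np.load("top0.npy");W=world("top",d)
cv2.imwrite("pics/crop.png",cv2.resize(p[95:185,115:245],None,fx=5,fy=5,interpolation=cv2.INTER_CUBIC))
g=p.mean(-1)
def reg(x0,x1,y0,y1):
    m=np.zeros(d.shape,bool);m[y0:y1,x0:x1]=1;return m
box=reg(120,240,100,180)
def rect(m,n):
    q=W[m];r=cv2.minAreaRect((q[:,:2]*1000).astype(np.float32));print(n,m.sum(),np.round(r,1).tolist() if 0 else r,"med",np.median(q,0).round(4),"mean",q.mean(0).round(4))
z=W[...,2]
rect(box&(z>.095)&(z<.125),"handle")
rect(box&(z>.066)&(z<.088)&(g>60),"lid+tabs")
rect(reg(120,153,100,180)&(g>150),"tabL");rect(reg(205,240,100,180)&(g>150),"tabR")
b=p.astype(int);mm=reg(275,395,90,205)&(g>70)&(z<.02)
rect(mm,"mat")
print(z[143,141],z[131,218],z[149,336],z[130,165],z[135,180],z[220,330])
q=W[reg(120,153,100,180)&(g>150)];print(np.percentile(q,[2,98],axis=0))
q=W[reg(205,240,100,180)&(g>150)];print(np.percentile(q,[2,98],axis=0))
E
```

```text
handle 243 ((555.3574829101562, 193.53604125976562), (85.73253631591797, 14.427780151367188), 10.78911018371582) med [0.5535 0.1927 0.1108] mean [0.5541 0.1927 0.1103]
lid+tabs 3360 ((555.7481079101562, 193.9296417236328), (121.03714752197266, 237.85008239746094), 10.562945365905762) med [0.5534 0.1895 0.0779] mean [0.5537 0.1935 0.0783]
tabL 391 ((433.56964111328125, 177.5767822265625), (374.3675842285156, 87.08540344238281), 40.35805130004883) med [0.5417 0.2805 0.0823] mean [0.544  0.2808 0.086 ]
tabR 511 ((567.14990234375, 103.59744262695312), (113.6376724243164, 56.47386932373047), 1.909223198890686) med [0.568  0.1141 0.0814] mean [0.5653 0.1103 0.0805]
mat 9580 ((557.9180908203125, -203.35955810546875), (264.3514709472656, 265.0910339355469), 3.7794241905212402) med [ 0.5534 -0.2018  0.0044] mean [ 0.5544 -0.2023  0.0044]
0.08249092527259905 0.08069473568274363 0.0057761344851346924 0.07791928604269382 0.10455858966969114 -0.0015174475368133467
[[0.51786174 0.25980977 0.07596601]
 [0.5955311  0.30905885 0.08577461]]
[[0.51343116 0.07803038 0.0751551 ]
 [0.61090173 0.13248122 0.08606406]]
```

View pics/crop.png

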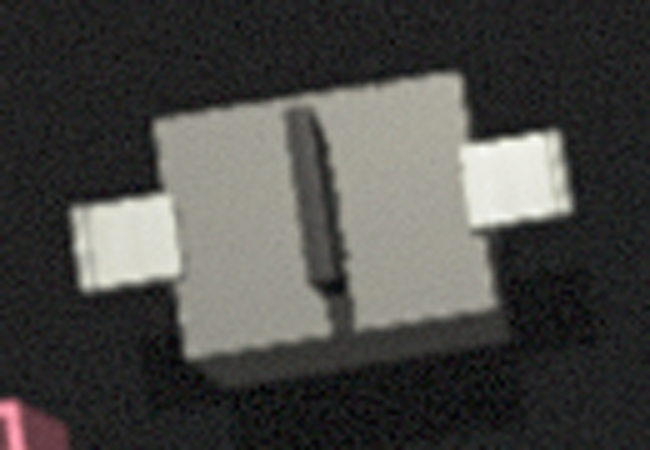

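The crop shows the grey lidded case with its black bar handle at (315,200) and tabs at (130,245) and (515,180). Centre is about (0.555, 0.1935) with a yaw of 10.65°, and the mat centre is about (0.556, -0.203). First I'll go above the +y tab with the fingers shut.

apply_moves --rows '[-0.664, -0.266, 0, 0, 0, -0.345, -0.664, -0.266, 0, 0, 0, -0.345, -0.664, -0.266, 0, 0, 0, -0.345, -0.664, -0.266, 0, 0, 0, -0.345, -0.664, -0.266, 0, 0, 0, -0.345, -0.664, -0.266, 0, 0, 0, -0.345, -0.664, -0.266, 0, 0, 0, -0.345, -0.664, -0.266, 0, 0, 0, -0.345, -0.664, -0.266, 0, 0, 0, -0.345, -0.664, -0.266, 0, 0, 0, -0.345, -0.664, -0.266, 0.1, 0, 0, -0.345, -0.664, -0.266, 0.167, 0, 0, -0.345, -0.664, -0.266, 0.167, 0, 0, -0.345, -0.664, -0.266, 0.167, 0, 0, -0.345, -0.664, -0.266, 0.167, 0, 0, -0.345]' --grip 0 --grip_force 60

```text
t: 1.6
tool_pos: [0.537, 0.298, 0.2071]
tool_rot: [-0.291, 3.124, 0.002]
contact_force: [-0.0, -0.5, 0.4]
opening: 0.0001
grip_force: 0.0
```

```bash
cat > go.py <<'E'
import sys
from h import *
# go.py x y z yaw(deg of tool y): normalised shift and turn
o=ctrl.get_obs();R=Ro.from_rotvec(o["tool_rot"]).as_matrix()
t=np.array(list(map(float,sys.argv[1:4])));a=np.radians(float(sys.argv[4]))
y=np.array([np.cos(a),np.sin(a),0]);z=np.array([0,0,-1.]);G=np.stack([np.cross(y,z),y,z],1)
print("t",o["t"],"pos",o["tool_pos"].round(4),"F",o["contact_force"].round(1),"open",o["opening"].round(4))
print("q",o["q"].round(2),"shift",(R.T@(t-o["tool_pos"])/.6).round(4),"turn",(Ro.from_matrix(R.T@G).as_rotvec()/(np.pi/2)).round(4))
E
python3 go.py .5356 .2967 .1586 100.65
```

```text
Traceback (most recent call last):
  File "go.py", line 7, in <module>
    print("t",o["t"],"pos",o["tool_pos"].round(4),"F",o["contact_force"].round(1),"open",o["opening"].round(4))
                                                                                         ^^^^^^^^^^^^^^^^^^
AttributeError: 'float' object has no attribute 'round'
```

```bash
sed -i 's/o\["opening"\].round(4)/round(o["opening"],4)/' go.py; python3 go.py .5356 .2967 .1586 100.65; python3 - <<'E'
from h import *
p,d=ctrl.get_image("wrist");cv2.imwrite("pics/w1.png",p)
print(ctrl.camera_model("wrist"))
E
```

```text
t 1.6 pos [0.537  0.298  0.2071] F [-0.  -0.5  0.4] open 0.0001
q [ 0.39  0.1   1.73  0.    1.31 -1.37] shift [ 0.003  -0.0017  0.0808] turn [ 0.0007  0.003  -0.0001]
{'mtx': array([[279.34238656,   0.        , 252.79593826],
       [  0.        , 279.34238656, 187.84388835],
       [  0.        ,   0.        ,   1.        ]]), 'tool_from_camera': array([[ 2.33019055e-04, -9.52839525e-01, -3.03474520e-01,
         7.70477180e-02],
       [ 9.99999053e-01,  6.33541141e-04, -1.22133550e-03,
        -1.46506825e-04],
       [ 1.35600033e-03, -3.03473948e-01,  9.52838771e-01,
        -7.07795241e-02],
       [ 0.00000000e+00,  0.00000000e+00,  0.00000000e+00,
         1.00000000e+00]])}
```

View pics/w1.png

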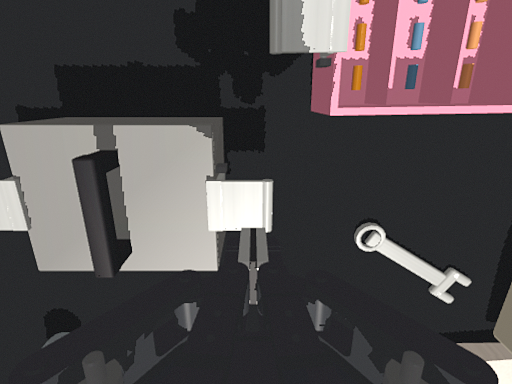

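The wrist view shows the shut fingertips at (253,260) over the steel tab (columns 208-272), aligned. Pressing down.

apply_moves --rows '[0.003, -0.0017, 0.04, 0, 0.003, 0, 0.003, -0.0017, 0.07, 0, 0.003, 0, 0.003, -0.0017, 0.078, 0, 0.003, 0, 0.003, -0.0017, 0.083, 0, 0.003, 0, 0.003, -0.0017, 0.088, 0, 0.003, 0, 0.003, -0.0017, 0.093, 0, 0.003, 0, 0.003, -0.0017, 0.098, 0, 0.003, 0, 0.003, -0.0017, 0.103, 0, 0.003, 0, 0.003, -0.0017, 0.108, 0, 0.003, 0, 0.003, -0.0017, 0.113, 0, 0.003, 0, 0.003, -0.0017, 0.118, 0, 0.003, 0, 0.003, -0.0017, 0.121, 0, 0.003, 0, 0.003, -0.0017, 0.121, 0, 0.003, 0]'

```text
t: 2.95
tool_pos: [0.5349, 0.3024, 0.1361]
tool_rot: [-0.29, 3.127, 0.024]
contact_force: [-7.0, 20.3, 7.9]
opening: -0.0004
grip_force: 11.4
```

```bash
python3 go.py .5744 .0903 .207 100.65; python3 - <<'E'
from h import *
p,d=ctrl.get_image("wrist");cv2.imwrite("pics/w2.png",p)
E
```

```text
t 2.95 pos [0.5349 0.3024 0.1361] F [-7.  20.3  7.9] open -0.0004
q [ 0.39  0.18  1.77  0.02  1.19 -1.37] shift [ 1.000e-04 -3.578e-01 -1.236e-01] turn [ 0.0096  0.0015 -0.0005]
```

View pics/w2.png

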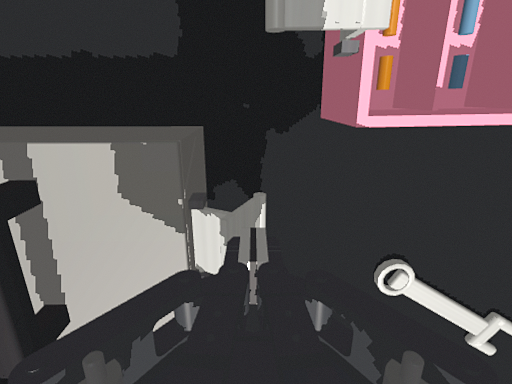

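The clip has gone over centre: it stands at (225,235), leaning on the fingers. I'll move out and up to let it fall fully open, then cross to the other tab.

apply_moves --rows '[0, 0.015, -0.02, 0, 0, 0, 0, 0.03, -0.05, 0, 0, 0, 0, 0.03, -0.1, 0, 0, 0, 0, 0.03, -0.14, 0, 0, 0, 0, 0, -0.14, 0, 0, 0, 0, -0.08, -0.14, 0, 0, 0, 0, -0.16, -0.14, 0, 0, 0, 0, -0.24, -0.14, 0, 0, 0, 0, -0.3, -0.13, 0, 0, 0, 0, -0.345, -0.125, 0, 0, 0, 0, -0.345, -0.122, 0, 0, 0, 0, -0.345, -0.122, 0, 0, 0]'

```text
t: 4.2
tool_pos: [0.5724, 0.0912, 0.2037]
tool_rot: [0.287, -3.123, 0.0]
contact_force: [0.4, -0.2, 0.4]
opening: -0.0002
grip_force: 0.0
```

```bash
python3 go.py .5744 .0903 .1586 100.65; python3 - <<'E'
from h import *
p,d=ctrl.get_image("wrist");q,_=ctrl.get_image("scene");cv2.imwrite("pics/w3.png",np.hstack([cv2.resize(p,(400,300)),q[120:320,240:440].repeat(2,0).repeat(2,1)[:300]]))
E
```

```text
t 4.2 pos [0.5724 0.0912 0.2037] F [ 0.4 -0.2  0.4] open -0.0002
q [ 0.03  0.03  1.81 -0.    1.31 -1.72] shift [-0.0034 -0.0021  0.0751] turn [ 0.0002 -0.0037 -0.0017]
```

View pics/w3.png

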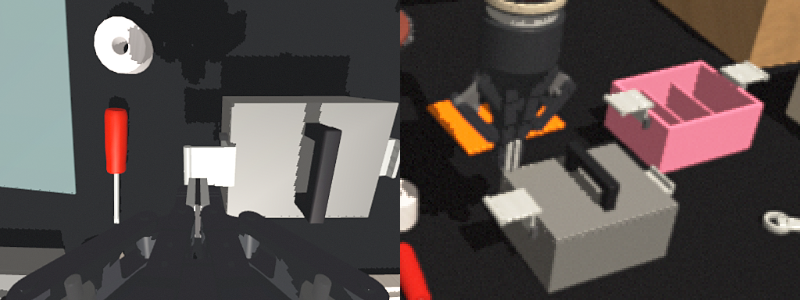

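The far clip looks open at (660,180), and the fingers are over the near tab at (205,165). I'll press the second clip and exit outwards.

apply_moves --rows '[-0.0034, -0.004, 0.04, 0, -0.004, 0, -0.0034, -0.004, 0.065, 0, -0.004, 0, -0.0034, -0.004, 0.075, 0, -0.004, 0, -0.0034, -0.004, 0.08, 0, -0.004, 0, -0.0034, -0.004, 0.085, 0, -0.004, 0, -0.0034, -0.004, 0.09, 0, -0.004, 0, -0.0034, -0.004, 0.095, 0, -0.004, 0, -0.0034, -0.004, 0.1, 0, -0.004, 0, -0.0034, -0.004, 0.105, 0, -0.004, 0, -0.0034, -0.004, 0.11, 0, -0.004, 0, -0.0034, -0.004, 0.114, 0, -0.004, 0, -0.0034, -0.004, 0.116, 0, -0.004, 0, -0.0034, -0.02, 0.09, 0, -0.004, 0, -0.0034, -0.034, 0.06, 0, -0.004, 0, -0.0034, -0.034, 0, 0, -0.004, 0, -0.0034, -0.034, -0.02, 0, -0.004, 0]'

```text
t: 5.9
tool_pos: [0.5807, 0.0724, 0.2216]
tool_rot: [-0.289, 3.119, -0.0]
contact_force: [0.3, -0.9, -0.1]
opening: 0.0
grip_force: 0.0
```

```bash
python3 - <<'E'
from h import *
p,d=ctrl.get_image("top");q,_=ctrl.get_image("scene");cv2.imwrite("pics/w4.png",np.hstack([cv2.resize(p[95:185,115:245],(400,300)),q[150:300,240:440].repeat(2,0).repeat(2,1)]))
W=world("top",d);z=W[...,2];m=np.zeros(z.shape,bool);m[100:180,120:240]=1
k=m&(z>.095)&(z<.125);r=W[k];print(k.sum(),cv2.minAreaRect((r[:,:2]*1000).astype(np.float32)))
E
python3 go.py .555 .1935 .207 100.65
```

```text
0 ((0.0, 0.0), (0.0, 0.0), 0.0)
t 6.0 pos [0.5803 0.0726 0.22  ] F [-0.1  0.3 -1. ] open -0.0001
q [-0.    0.02  1.79  0.    1.32 -1.76] shift [0.0045 0.2058 0.0215] turn [-0.0006  0.0053 -0.0004]
```

View pics/w4.png

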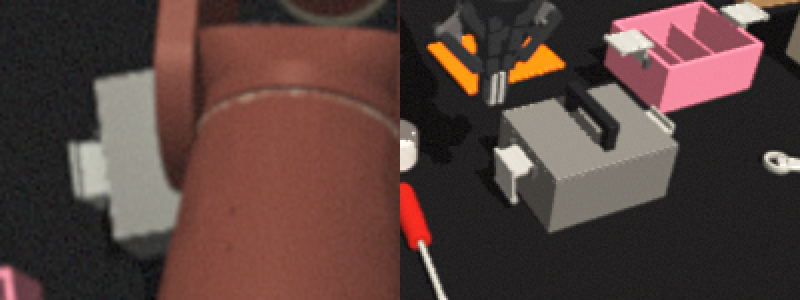

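Both clips hang open: the near one is at (515,170) and the far one at (660,120). The lid is undisturbed. Next I'll go over the handle, open, descend and grip.

apply_moves --rows '[0.0045, 0.08, 0, 0, 0.005, 0, 0.0045, 0.15, 0, 0, 0.005, 0, 0.0045, 0.206, 0, 0, 0.005, 0, 0.0045, 0.206, 0, 0, 0.005, 0, 0.0045, 0.206, 0, 0, 0.005, 0, 0.0045, 0.206, 0.02, 0, 0.005, 0, 0.0045, 0.206, 0.05, 0, 0.005, 0, 0.0045, 0.206, 0.08, 0, 0.005, 0, 0.0045, 0.206, 0.1, 0, 0.005, 0, 0.0045, 0.206, 0.105, 0, 0.005, 0, 0.0045, 0.206, 0.105, 0, 0.005, 0, 0.0045, 0.206, 0.105, 0, 0.005, 0]' --grip 1

```text
t: 7.2
tool_pos: [0.5538, 0.1934, 0.154]
tool_rot: [0.289, -3.123, 0.001]
contact_force: [0.3, 0.2, 0.5]
opening: 0.0856
grip_force: 0.0
```

```bash
python3 go.py .555 .1935 .157 100.65
```

```text
t 7.2 pos [0.5538 0.1934 0.154 ] F [0.3 0.2 0.5] open 0.0856
q [ 0.21  0.1   1.82  0.    1.22 -1.55] shift [-0.002  -0.0001 -0.0049] turn [ 0.     -0.0032 -0.0008]
```

apply_moves --rows '[-0.002, 0, -0.004, 0, -0.003, 0, -0.002, 0, -0.004, 0, -0.003, 0, -0.002, 0, -0.004, 0, -0.003, 0, -0.002, 0, -0.004, 0, -0.003, 0, -0.002, 0, -0.004, 0, -0.003, 0, -0.002, 0, -0.004, 0, -0.003, 0, -0.002, 0, -0.004, 0, -0.003, 0, -0.002, 0, -0.004, 0, -0.003, 0]' --grip 0 --grip_force 60

```text
t: 8.0
tool_pos: [0.5545, 0.1939, 0.156]
tool_rot: [0.29, -3.127, -0.0]
contact_force: [-0.2, 0.5, 2.7]
opening: 0.0128
grip_force: 59.1
```

```bash
python3 go.py .555 .1935 .257 100.65
```

```text
t 8.0 pos [0.5545 0.1939 0.156 ] F [-0.2  0.5  2.7] open 0.0128
q [ 0.21  0.1   1.82  0.    1.22 -1.55] shift [-0.0004 -0.0008 -0.1684] turn [ 0.0002 -0.0007 -0.0005]
```

Gripped. Lifting 84 mm straight up.

apply_moves --rows '[0, 0, -0.005, 0, 0, 0, 0, 0, -0.015, 0, 0, 0, 0, 0, -0.03, 0, 0, 0, 0, 0, -0.05, 0, 0, 0, 0, 0, -0.07, 0, 0, 0, 0, 0, -0.09, 0, 0, 0, 0, 0, -0.11, 0, 0, 0, 0, 0, -0.13, 0, 0, 0, 0, 0, -0.14, 0, 0, 0, 0, 0, -0.14, 0, 0, 0]'

```text
t: 9.0
tool_pos: [0.5551, 0.1939, 0.2413]
tool_rot: [-0.29, 3.127, 0.0]
contact_force: [-0.5, -0.6, -2.4]
opening: 0.0127
grip_force: 58.5
```

```bash
python3 go.py .556 -.2025 .237 93.8;python3 go.py .556 -.2025 .237 100.65; python3 - <<'E'
from h import *
p,d=ctrl.get_image("wrist");q,_=ctrl.get_image("scene");cv2.imwrite("pics/w5.png",np.hstack([cv2.resize(p,(400,300)),q[50:350,140:540]]))
E
```

```text
t 9.0 pos [0.5551 0.1939 0.2413] F [-0.5 -0.6 -2.4] open 0.0127
q [ 0.21  0.01  1.76  0.    1.37 -1.55] shift [ 0.1202 -0.6497  0.007 ] turn [0.0001 0.0006 0.0756]
t 9.0 pos [0.5551 0.1939 0.2413] F [-0.5 -0.6 -2.4] open 0.0127
q [ 0.21  0.01  1.76  0.    1.37 -1.55] shift [ 0.1202 -0.6497  0.007 ] turn [ 0.      0.0006 -0.0005]
```

View pics/w5.png

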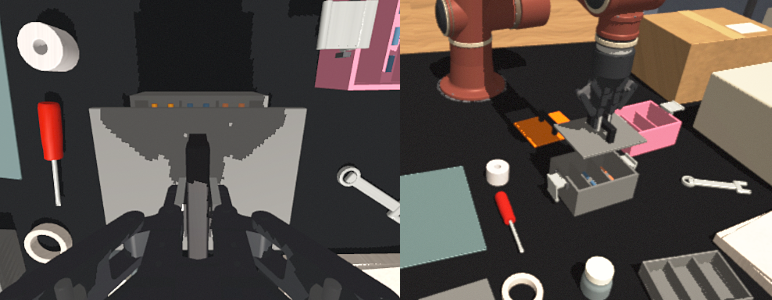

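The lid is held level, clear of the open case, and both clips are still open. Carrying it to the mat.

apply_moves --rows '[0.003, -0.015, 0, 0, 0, 0, 0.008, -0.045, 0, 0, 0, 0.005, 0.016, -0.085, 0, 0, 0, 0.01, 0.024, -0.13, 0, 0, 0, 0.015, 0.032, -0.175, 0, 0, 0, 0.02, 0.041, -0.22, 0, 0, 0, 0.025, 0.049, -0.265, 0, 0, 0, 0.03, 0.057, -0.31, 0, 0, 0, 0.035, 0.066, -0.355, 0, 0, 0, 0.04, 0.074, -0.4, 0, 0, 0, 0.045, 0.082, -0.445, 0, 0, 0, 0.05, 0.091, -0.49, 0, 0, 0, 0.055, 0.099, -0.535, 0, 0, 0, 0.06, 0.107, -0.58, 0, 0, 0, 0.065, 0.115, -0.62, 0, 0, 0, 0.07, 0.119, -0.642, 0, 0, 0, 0.075, 0.12, -0.65, 0, 0, 0, 0.075, 0.12, -0.65, 0, 0, 0, 0.075, 0.12, -0.65, 0, 0, 0, 0.075]'

```text
t: 11.0
tool_pos: [0.5555, -0.202, 0.2395]
tool_rot: [0.107, -3.138, -0.001]
contact_force: [0.6, -0.0, -3.9]
opening: 0.013
grip_force: 58.6
```

```bash
python3 go.py .556 -.2025 .095 93.8
```

```text
t 11.0 pos [ 0.5555 -0.202   0.2395] F [ 0.6 -0.  -3.9] open 0.013
q [-0.47  0.02  1.75 -0.    1.37 -2.11] shift [-0.0012 -0.001   0.2409] turn [ 0.0004 -0.0012  0.0011]
```

apply_moves --rows '[-0.001, -0.001, 0.015, 0, 0, 0, -0.001, -0.001, 0.04, 0, 0, 0, -0.001, -0.001, 0.07, 0, 0, 0, -0.001, -0.001, 0.1, 0, 0, 0, -0.001, -0.001, 0.13, 0, 0, 0, -0.001, -0.001, 0.16, 0, 0, 0, -0.001, -0.001, 0.185, 0, 0, 0, -0.001, -0.001, 0.205, 0, 0, 0, -0.001, -0.001, 0.218, 0, 0, 0, -0.001, -0.001, 0.226, 0, 0, 0, -0.001, -0.001, 0.23, 0, 0, 0, -0.001, -0.001, 0.233, 0, 0, 0, -0.001, -0.001, 0.233, 0, 0, 0]'

```text
t: 12.3
tool_pos: [0.5563, -0.2036, 0.1004]
tool_rot: [0.106, -3.139, 0.001]
contact_force: [-0.9, 0.2, -2.8]
opening: 0.0129
grip_force: 58.7
```

```bash
python3 go.py .556 -.2025 .095 93.8
```

```text
t 12.3 pos [ 0.5563 -0.2036  0.1004] F [-0.9  0.2 -2.8] open 0.0129
q [-0.48  0.19  1.83 -0.    1.12 -2.11] shift [0.0003 0.0018 0.0091] turn [-0.0004 -0.0005  0.0006]
```

apply_moves --rows '[0, 0, 0.003, 0, 0, 0, 0, 0, 0.005, 0, 0, 0, 0, 0, 0.007, 0, 0, 0, 0, 0, 0.009, 0, 0, 0, 0, 0, 0.01, 0, 0, 0, 0, 0, 0.01, 0, 0, 0]'

```text
t: 12.9
tool_pos: [0.5561, -0.2035, 0.095]
tool_rot: [0.106, -3.138, 0.0]
contact_force: [-4.4, 1.6, 5.3]
opening: 0.0131
grip_force: 59.8
```

Touching with about 8 N of support, so I'll release and then rise straight up.

apply_moves --rows '[0, 0, -0.001, 0, 0, 0, 0, 0, -0.001, 0, 0, 0, 0, 0, -0.001, 0, 0, 0, 0, 0, -0.001, 0, 0, 0, 0, 0, -0.001, 0, 0, 0, 0, 0, -0.001, 0, 0, 0, 0, 0, -0.001, 0, 0, 0, 0, 0, -0.02, 0, 0, 0, 0, 0, -0.05, 0, 0, 0, 0, 0, -0.1, 0, 0, 0, 0, 0, -0.17, 0, 0, 0, 0, 0, -0.25, 0, 0, 0, 0, 0, -0.25, 0, 0, 0, 0, 0, -0.25, 0, 0, 0]' --grip 1

```text
t: 14.3
tool_pos: [0.5571, -0.2038, 0.2471]
tool_rot: [-0.106, 3.137, -0.004]
contact_force: [0.2, -0.7, 0.1]
opening: 0.0854
grip_force: 0.0
```

```bash
python3 go.py .556 -.2025 .095 93.8; python3 - <<'E'
from h import *
p,d=ctrl.get_image("wrist");q,_=ctrl.get_image("scene");cv2.imwrite("pics/w6.png",np.hstack([cv2.resize(p,(400,300)),q[84:384,40:440]]))
E
```

```text
t 14.3 pos [ 0.5571 -0.2038  0.2471] F [ 0.2 -0.7  0.1] open 0.0854
q [-0.48  0.02  1.75 -0.    1.37 -2.11] shift [0.0024 0.003  0.2535] turn [-0.0018  0.0018  0.0007]
```

View pics/w6.png

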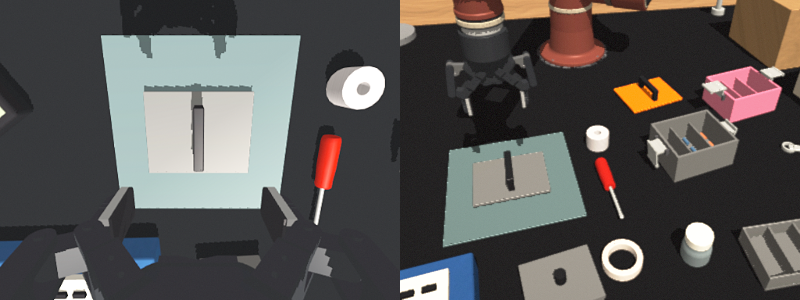

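The lid lies flat and handle up in the middle of the mat (wrist view (198,130)). Both clips are open and the gripper is clear.

```bash
python3 -c "
from station import ctrl
print(ctrl.finish_job())"
```

```text
the job is handed in; nothing more can be done
None
```

I flipped both clips open, lifted the lid off by its handle and set it flat, handle up, in the middle of the mat; the job was handed in at about 14 s (limit 53 s), and no verdict was returned.

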